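Screw the air elbow round to the red tab

TASK

The silver-grey pipe elbow on the bench's blue compressed-air block has only been started on its threaded stub. Screw it on, clockwise seen from above, until its hose outlet points along the red tab, then let go and leave it there. Stop at the tab rather than running well past it, and leave the carving tools and the glue bottle lying where they are.

Things in the scene. Friction and masses are not known exactly. Their poses are not given: they have to be found in the camera images.
- elbow_grip (a point): centre of the elbow's square silver-grey body, on the stub's vertical axis, about 122 mm above the bench. Body 42 mm long (along the outlet), 40 mm wide across two flat upright cheeks beside the outlet, 40 mm high. x axis along the outlet, z up. Below: a round 37 mm socket to 36 mm under this point, then the brass stub; the blue block's top is 67 mm under it. Lift clear of the pipe to swing loose fingers round
- elbow_outlet (a point): centre of the open end of the elbow's hose tail, 90 mm out from the stub's axis, level with elbow_grip. The outlet pipe is 32 to 37 mm in diameter as far as 60 mm out and 23 to 27 mm beyond that
- elbow (a joint): turn of the elbow on the thread, rad: grows clockwise seen from above (screwing on), from a stop at 0 to the shoulder at 5.6; starts at 0.4 to 1.2. It sinks 2.3 mm a turn; friction of about 0.2 N m keeps it where it is left. The tab is reached by turning clockwise 1.4 to 4.0 rad, never by unscrewing
- tab: flat red tab, 28 mm wide and 3 mm thick, fixed to the block's top and reaching 133 mm out from the stub's axis to a point, with a white line near its end. Origin on the stub's axis, 55 mm above the bench; its x axis points along the tab, away from the stub, z up. The outlet passes 50 mm above it
- tab_tip (a point): pointed outer end of the red tab, 133 mm from the stub's axis, 58 mm above the bench
- manifold: blue air outlet block 90 x 80 x 54 mm on a dark 150 x 110 mm foot plate bolted to the bench, with a gauge on its front. Origin on the bench under the stub's axis, z up
- mallet: wooden carver's mallet lying on the bench, head 64 mm across and 120 mm long, handle 26 mm thick; origin on the bench near the middle of the handle, head 100 mm along +x. Leave it alone
- gouge: carving gouge lying on the bench, 215 mm long, dark wooden handle 24 mm wide and 26 mm thick towards -x, steel blade towards +x; origin on the bench under the ferrule. Leave it alone
- glue: white glue bottle, 60 mm across, 130 mm tall, standing on the bench; origin under its base. Leave it alone
There are look-alikes about, which are no part of the job. Leave any pink look-alike of the manifold alone.

How it is judged:
By the outcome, as a careful person would: the job done as asked, in the order asked, and still so for the second after the job is handed in, with the robot touching nothing.
It also fails if it takes over 58 s, if anything falls off the work surface, if the arm or the gripper's body presses on something with over 40 N, if the wrist force passes 120 N, or if a joint passes its speed limit or range.

ROBOT

A 7-joint arm with a two-finger parallel gripper is mounted at the origin on the work surface. World frame = base frame: x ahead of the robot, y to its left, z up, the work surface at z = 0. Lengths are in mm, angles in rad, forces in N, time in s.
With the tool pointing down it reaches from about 425 to 825 mm from the base axis. Payload 3.6 kg.
Tool frame: the origin (TCP) lies on the mounting face of the last link; the fingertips stand 173 mm ahead of it and the grasp point (between the pads) lies 155 mm ahead of it; z points along the fingers, y is the line along which they close (so a half turn about z gives the same grasp; the last joint's range is limited). The gripper opens to 85 mm and grips with 20 to 120 N. Pads are 22 mm wide; open, the fingers measure 114 mm over their backs; the gripper's body (76 mm by 85 mm) begins 54 mm behind the grasp point. The pads swing forward as they close: fully open they stand 13 mm farther back than shut.
Start: joints at [-0.026, 0.615, -0.013, 1.423, 0.008, 1.103, -0.04], TCP at [649.981, 0.017, 404.697] pointing down, gripper open.
Joint ranges: [-3.12, 3.12], [-0.3, 2.06], [-1.34, 1.32], [0.26, 2.42], [-1.36, 4.5], [0.01, 1.98], [-2.84, 2.84]. Speed limits (rad/s): [2.79, 2.79, 3.14, 3.14, 3.14, 3.14, 3.14].

INTERFACE

Orientations are given as a unit quaternion [w, x, y, z].
In Python, from station import env, capture gives the robot as it stands. The module is installed in compiled form; this text tells all that it offers. Calls block until the motion is done:
- env.move_ptp(position, orientation): joint-space move of the TCP to a pose.
- env.line_to(position, speed=150, attitude=None, contact_N=None): straight line of the TCP; attitude=None keeps the orientation; speed is the mean speed in mm/s. With contact_N (N) it stops when the force on the tool has changed by that much, and returns True; else False.
- env.goto_joints(angles): joint-space move.
- env.grip(opening, force=None): finger opening in mm; force is the grip in N (None keeps the last); returns when the fingers have stopped.
- env.pause(seconds).
- env.solve_ik(position, orientation): joint angles nearest the present ones, or None.
- env.get_state(): the state.
- capture(name): name is "scene" or "side" or "wrist"; returns a dict with "pixels" (420x560x3 uint8, red, green, blue), "intrinsics" (3x3 intrinsics, pixels), "distortion" ([k1, k2, p1, p2, k3] as OpenCV has them; the pictures are not rectified), "R" (3x3) and "t" (3): a world point X has camera coordinates R X + t. Camera axes: x right, y down, z forward; pixel columns grow to the right and rows downward; lengths in mm; the calibration is good to about 2 mm. A picture is of the moment at which its call begins. There is no depth.
A pose or a line that the arm cannot do raises env.IKError and nothing moves.
- env.job_done(): hands the job in; it is judged then, once.
The state is a dict: "clock": time; "joint_positions": joint angles; "joint_velocities": joint speeds; "joint_efforts": joint torques, N m; "ee_pos": TCP position; "eef_rot": TCP orientation; "contact_force": force on the tool from outside, world axes, zero at the start; "wrist_torque": the same for the moment, N m; "grip_width": finger opening in mm; "gripper_force": force on a finger pad.
Only numpy, scipy, OpenCV 4.12 (cv2) and the standard library are available. Lean on these libraries where they do the work, as an engineer would, in place of code of your own. Each camera call takes 0.05 s, during which the arm holds its last target. There are 200 camera calls.

## Working session

There is one attempt and no reset: what is moved stays moved. The work goes in short steps, each a Python script; the robot and the scene stay as the last script left them, time stands still between calls to the robot, and variables do not carry over. Pictures are saved under pics/ and viewed, at most 10 in all, crops included, and the job is handed in when it is done.

```bash
mkdir -p pics; python3 - <<'E'
from station import env,capture
import cv2,pickle,numpy as np
d={n:capture(n) for n in("scene","side","wrist")}
pickle.dump(d,open("c0.pkl","wb"))
for n in d: cv2.imwrite(f"pics/{n}0.png",d[n]["pixels"][...,::-1]); print(n,d[n]["intrinsics"].round(1).tolist(),(-d[n]["R"].T@d[n]["t"]).round(0))
a=np.hstack([d["scene"]["pixels"],d["side"]["pixels"]]);
E
```

```text
scene [[393.1, 0.0, 279.5], [0.0, 393.1, 202.4], [0.0, 0.0, 1.0]] [1125. -251.  704.]
side [[405.3, 0.0, 281.0], [0.0, 405.3, 207.5], [0.0, 0.0, 1.0]] [450. 586. 627.]
wrist [[309.1, 0.0, 276.7], [0.0, 309.1, 209.1], [0.0, 0.0, 1.0]] [648.  80. 372.]
```

View pics/scene0.png

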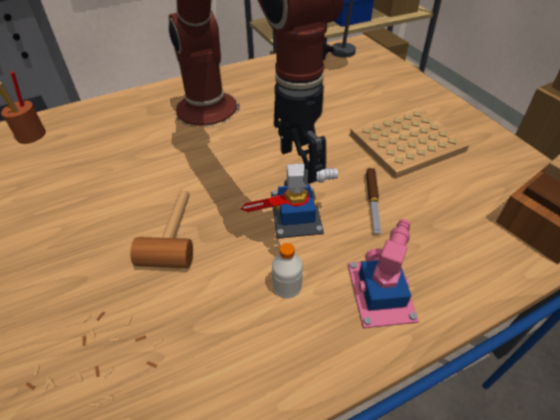

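View pics/side0.png

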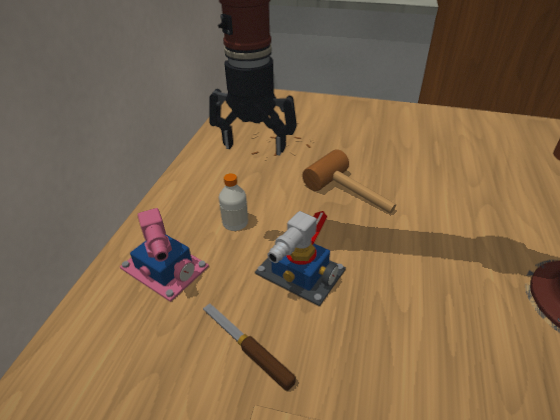

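Candidates: silver elbow on the dark plate with the red tab (scene ~(296,178), side ~(300,228)); the pink look-alike (scene ~(392,255), side ~(155,235)). By its description the target is the silver one. The red tab runs left in scene to ~(243,207). I'll check the choice in one close crop and get the masks.

```bash
cat > h.py <<'E'
import numpy as np,cv2
def ray(c,uv):
    p=cv2.undistortPoints(np.array([[uv]],float),c["intrinsics"],np.array(c["distortion"],float))[0,0]
    return -c["R"].T@c["t"], c["R"].T@np.array([p[0],p[1],1])
def plane(c,uv,z):
    o,d=ray(c,uv); return o+d*(z-o[2])/d[2]
def proj(c,X): return cv2.projectPoints(np.array(X,float).reshape(-1,3),cv2.Rodrigues(c["R"])[0],c["t"],c["intrinsics"],np.array(c["distortion"],float))[0][:,0]
def tri(c1,u1,c2,u2):
    o1,d1=ray(c1,u1);o2,d2=ray(c2,u2)
    s=np.linalg.lstsq(np.c_[d1,-d2],o2-o1,rcond=None)[0]
    a,b=o1+s[0]*d1,o2+s[1]*d2; return (a+b)/2,np.linalg.norm(a-b)
def redmask(c):
    h=cv2.cvtColor(c["pixels"],cv2.COLOR_RGB2HSV)
    return ((h[...,0]<5)|(h[...,0]>175))&(h[...,1]>200)&(h[...,2]>100)
E
python3 - <<'E'
import pickle,cv2,numpy as np
from h import *
d=pickle.load(open("c0.pkl","rb"))
s,q=d["scene"],d["side"]
A=cv2.resize(s["pixels"][140:250,230:360],(520,440),interpolation=cv2.INTER_CUBIC)[:, :400]
A=cv2.resize(s["pixels"][145:245,235:345],None,fx=3.6,fy=3.6,interpolation=cv2.INTER_CUBIC)
B=cv2.resize(q["pixels"][205:305,250:350],None,fx=3.6,fy=3.6,interpolation=cv2.INTER_CUBIC)
cv2.imwrite("pics/crop1.png",np.hstack([A,B])[...,::-1])
for n in("scene","side"):
    m=redmask(d[n]).astype(np.uint8); k,l,st,ce=cv2.connectedComponentsWithStats(m)
    for i in range(1,k):
        if st[i,4]>20: print(n,st[i],ce[i].round(1))
E
```

```text
scene [245 195  64  16 307] [272.9 202.3]
side [314 212   6   6  21] [316.6 214.4]
side [312 213  15  31 108] [318.8 226.9]
side [287 252  29  11  67] [300.6 258.9]
```

View pics/crop1.png

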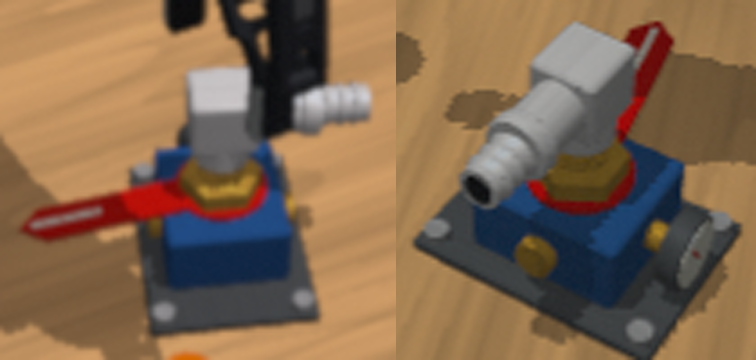

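View pics/wrist0.png

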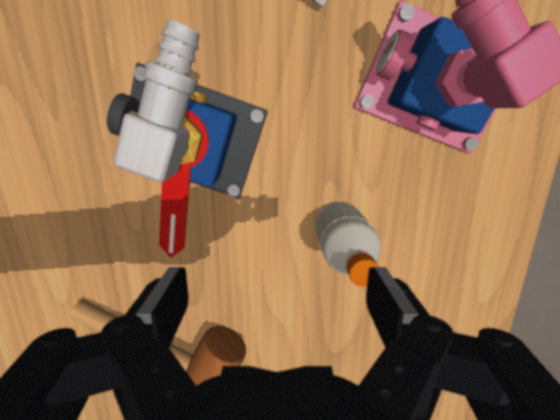

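The crop confirms the silver elbow on the blue block with red tab and gauge. In the side view its hose mouth is at ~(273,257) and the body's top centre at ~(302,222). In the wrist view the tab tip is at ~(172,256) and the body at ~(150,148).

```bash
python3 - <<'E'
import pickle
from h import *
d=pickle.load(open("c0.pkl","rb")); s,q,w=d["scene"],d["side"],d["wrist"]
top_q=plane(q,(301.9,222.2),142); 
print("top side",top_q.round(1))
for c,n,u in((s,"scene",(295.7,170)),(w,"wrist",(148,150))): print(n,plane(c,u,142).round(1))
print("outlet side/scene",[x.round(1) for x in map(np.asarray,tri(q,(273.3,257),s,(337.8,173.6)))], plane(q,(273.3,257),122).round(1), plane(s,(337.8,173.6),122).round(1))
tips=[plane(s,(241.5,208.5),58),plane(w,(172,257),58),plane(q,(323.5,211.5),58)]
print("tip",[t.round(1) for t in tips])
# tab edges from wrist red mask: axis line
m=redmask(w); ys,xs=np.nonzero(m); k=(xs>150)&(xs<200)&(ys>170)&(ys<262)
# bare red + enclosed white: use row mid of extents
P=np.array([plane(w,((xs[k&(ys==r)].min()+xs[k&(ys==r)].max())/2,r),58)[:2] for r in range(195,243,3)])
vx,vy,x0,y0=cv2.fitLine(P.astype(np.float32),cv2.DIST_HUBER,0,.01,.01).ravel()
print("tab line",vx,vy,x0,y0,np.degrees(np.arctan2(vy,vx)), "ymax",ys[k].max())
# flange red ring in the wrist
P=np.array([plane(w,(x,y),58) for x,y in ((206,143),(196,108))]);print(P.round(1))
E
```

```text
top side [547.1  59.4 142. ]
scene [554.9  47.7 142. ]
wrist [552.8  51.5 142. ]
outlet side/scene [array([582.6, 136.2, 120.9]), np.float64(6.0)] [580.3 134.6 122. ] [586.8 136.6 122. ]
tip [array([532.8, -77.3,  58. ]), array([529.6, -77.8,  58. ]), array([525.7, -76.1,  58. ])]
tab line 0.16378857 0.9864955 535.9755 -28.568254 80.57313 ymax 256
[[576.6  47.9  58. ]
 [569.4  81.   58. ]]
```

```bash
cat >> h.py <<'E'
from scipy.spatial.transform import Rotation as Ro
AX=np.array([551.3,53.5])
def quat(phi):  # tool down, closing axis y at world angle phi (deg)
    p=np.radians(phi);y=np.array([np.cos(p),np.sin(p),0]);z=np.array([0,0,-1.]);x=np.cross(y,z)
    return Ro.from_matrix(np.c_[x,y,z]).as_quat()[[3,0,1,2]]
E
python3 - <<'E'
import pickle
from station import env
from h import *
d=pickle.load(open("c0.pkl","rb"))
print("glue",plane(d["scene"],(287,290),0).round(),plane(d["side"],(237,226),0).round())
R=Ro.from_quat(np.array(env.get_state()["eef_rot"])[[1,2,3,0]]).as_matrix();print(R.round(2).tolist(), env.get_state()["clock"])
for phi in (159,120,75,30,-9,-21,-60,-99,-120,-150,-189):
    s=env.solve_ik([*AX,122+155],quat(phi)); print(phi,None if s is None else np.round(s,2))
E
```

```text
glue [736. -62.   0.] [717. -48.   0.]
[[-0.0, 1.0, -0.0], [1.0, 0.0, -0.0], [-0.0, -0.0, -1.0]] 0.15
159 [ 0.29  0.72 -0.69  1.83  0.61  0.81  2.06]
120 [ 0.18  0.68 -0.51  1.84  0.46  0.75  1.52]
75 [ 0.07  0.64 -0.31  1.84  0.29  0.7   0.9 ]
30 [-0.05  0.63 -0.13  1.84  0.12  0.68  0.27]
-9 [-0.15  0.63  0.02  1.85 -0.01  0.67 -0.28]
-21 [-0.17  0.63  0.06  1.85 -0.06  0.67 -0.45]
-60 [-0.28  0.64  0.22  1.85 -0.21  0.68 -0.99]
-99 [-0.38  0.66  0.38  1.85 -0.36  0.7  -1.52]
-120 [-0.44  0.67  0.48  1.86 -0.45  0.72 -1.8 ]
-150 [-0.52  0.7   0.62  1.86 -0.57  0.76 -2.2 ]
-189 [ 0.32  0.74 -0.74  1.83  0.65  0.84  2.23]
```

```bash
python3 - <<'E'
from station import env,capture
from h import *
import pickle
env.move_ptp([*AX,380],quat(159)); 
c=capture("wrist"); pickle.dump(c,open("c1.pkl","wb"))
cv2.imwrite("pics/w1.png",c["pixels"][...,::-1])
s=env.get_state();print(s["clock"],np.round(s["ee_pos"],1),np.round(s["contact_force"],1),np.round(s["joint_positions"],2))
print(proj(c,[[*AX,142],[*AX,58]]).round(1))
E
```

```text
2.125 [551.5  53.4 380. ] [ 0.7  0.8 -0.4] [ 0.34  0.59 -0.75  1.72  0.46  1.01  2.19]
[[274.1 225. ]
 [274.8 193.9]]
```

View pics/w1.png

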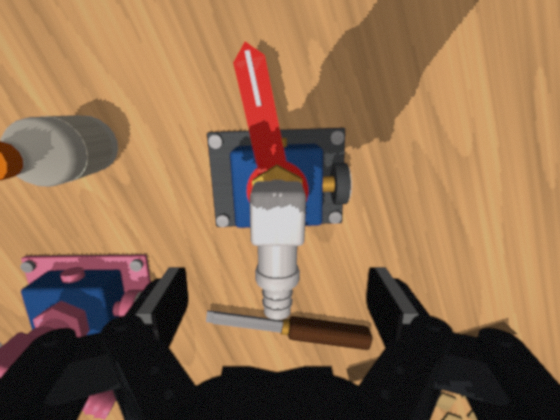

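The view shows the elbow centred with outlet straight down the image: top face ~(278,225), hose mouth ~(278,312), tab tip ~(248,42), ring centre ~(277.5,~190). The gripper is about 2 mm off sideways, so I'll refine.

```bash
python3 - <<'E'
from h import *
import pickle
c=pickle.load(open("c1.pkl","rb"))
print("top",plane(c,(277.8,225.5),142).round(1))
m=redmask(c); ys,xs=np.nonzero(m); k=(xs>225)&(xs<320)&(ys<215)
r=k&(ys>170)&(ys<195); print("ring ext",xs[r].min(),xs[r].max(), ys[k].min())
P=np.array([plane(c,((xs[k&(ys==r)].min()+xs[k&(ys==r)].max())/2,r),58)[:2] for r in range(65,150,4)])
vx,vy,x0,y0=cv2.fitLine(P.astype(np.float32),cv2.DIST_HUBER,0,.01,.01).ravel()
a=np.degrees(np.arctan2(vy,vx)); tip=plane(c,(248,ys[k].min()),58)[:2]
u=np.array([vx,vy]); u*=-np.sign(u[1]); print("tab",np.degrees(np.arctan2(u[1],u[0])),"tip",tip,"axis",tip-133*u, "line offset",)
print("outlet pipe",[plane(c,p,122).round(1) for p in((277.5,260),(278,300))],"mouth",plane(c,(278,318),122).round(1))
E
```

```text
top [549.   54.8 142. ]
ring ext 257 306 44
tab -100.172066 tip [525.30263607 -75.73054035] axis [548.79109089  55.17894452] line offset
outlet pipe [array([562.7,  90. , 122. ]), array([575.8, 125.3, 122. ])] mouth [582.3 142.2 122. ]
```

```bash
sed -i 's/^AX=.*/AX=np.array([549.6,54.6])/' h.py; python3 - <<'E'
from station import env
from h import *
env.move_ptp([*AX,370],quat(159.5))
print(env.line_to([*AX,274],speed=80,contact_N=15))
env.grip(42,60)
f=lambda:(lambda s:print(round(s["clock"],2),s["grip_width"],s["gripper_force"],np.round(s["contact_force"],1),np.round(s["wrist_torque"],2),np.round(s["ee_pos"],1)))(env.get_state())
f(); env.grip(30,60); f()
E
```

```text
False
4.22 42.00136166522497 1.0606736317276955 [ 1.9 -0.5  0.7] [-0.14 -0.39 -0.05] [550.2  54.4 274.4]
4.44 39.216011088224995 60.9903359413147 [ 4.4 -1.9  3.6] [-0.45 -0.9  -0.13] [550.8  54.1 274.8]
```

```bash
python3 - <<'E'
from station import env,capture
from h import *
for i,phi in enumerate(np.linspace(159.5,-7,18)[1:]):
    z=274-2.3*(159.5-phi)/360
    q=env.solve_ik([*AX,z],quat(phi)); env.goto_joints(q)
    s=env.get_state(); F=np.array(s["contact_force"])
    if i%3==0 or np.linalg.norm(F)>30: print(round(phi),round(s["clock"],2),round(s["grip_width"],1),F.round(1),np.round(s["wrist_torque"],2),np.round(s["ee_pos"],1),np.round(q,2))
    if np.linalg.norm(F)>40: break
w=capture("wrist");s=capture("side")
cv2.imwrite("pics/r1.png",cv2.resize(np.vstack([w["pixels"],s["pixels"]]),(450,600*675//675))[...,::-1]) if 0 else cv2.imwrite("pics/r1.png",cv2.resize(np.hstack([w["pixels"],s["pixels"]]),(800,300))[...,::-1])
E
```

```text
150 4.7 39.2 [ 6.2 -2.1  2.4] [-0.44 -1.13 -0.16] [551.2  53.9 274.7] [ 0.24  0.7  -0.61  1.84  0.56  0.78  1.95]
120 5.47 39.2 [ 7.5 -5.2  1.2] [-0.92 -1.5  -0.19] [552.1  52.7 274.6] [ 0.16  0.67 -0.47  1.84  0.44  0.73  1.55]
91 6.23 39.2 [ 8.6 -6.4  0.8] [-1.4  -1.58 -0.2 ] [552.5  51.2 274.4] [ 0.07  0.65 -0.33  1.85  0.31  0.7   1.16]
62 6.98 39.4 [ 8.3 -9.9  1.9] [-1.93 -1.43 -0.18] [552.2  49.8 274.2] [-0.02  0.64 -0.18  1.85  0.17  0.67  0.77]
32 7.73 39.6 [  5.5 -11.9   4.4] [-2.29 -0.86 -0.18] [551.2  48.7 273.9] [-0.12  0.63 -0.03  1.85  0.03  0.66  0.39]
3 8.48 39.4 [  1.4 -12.1   6.2] [-2.41 -0.32 -0.26] [549.9  48.3 273.7] [-0.21  0.63  0.11  1.86 -0.11  0.66  0.02]
```

View pics/r1.png

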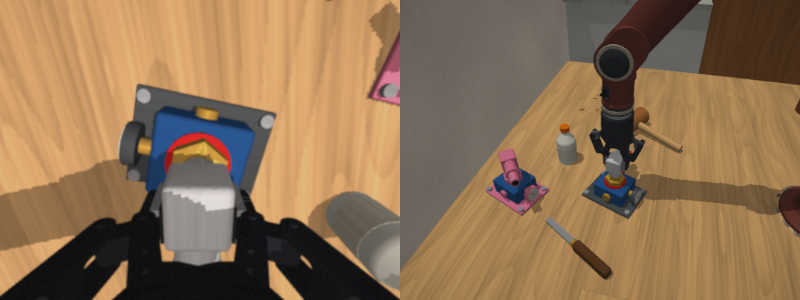

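```bash
python3 - <<'E'
from station import env,capture
from h import *
import pickle
def yaw():
    R=Ro.from_quat(np.array(env.get_state()["eef_rot"])[[1,2,3,0]]).as_matrix(); return np.degrees(np.arctan2(R[1,1],R[0,1]))
print(yaw())
env.goto_joints(env.solve_ik([*AX,272.9],quat(-9.8))); print(yaw())
env.grip(80); env.pause(.2); print(yaw())
p=np.array(env.get_state()["ee_pos"]); 
env.line_to([550.5,51.5,p[2]],speed=40); env.line_to([550.5,51.5,385],speed=120)
env.pause(.2)
# view the tab from above without fingers in the way: wrist camera over the outlet
env.move_ptp([548,70,420],quat(159.5)); env.pause(.2)
c=capture("wrist");s=capture("side"); pickle.dump((c,s,capture("scene")),open("c2.pkl","wb"))
cv2.imwrite("pics/w2.png",c["pixels"][...,::-1]); print(env.get_state()["clock"])
E
```

```text
-7.445583920056785
-10.17735255225887
-9.781987133276594
13.775
```

View pics/w2.png

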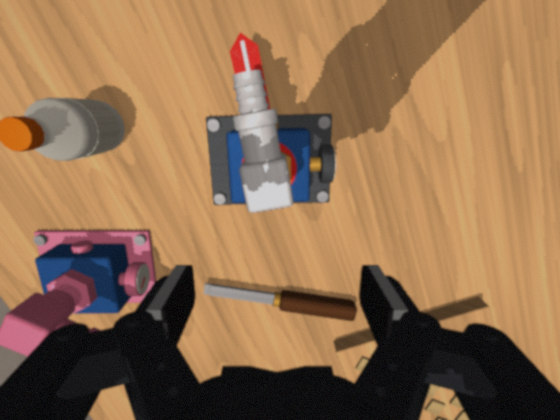

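The outlet now lies over the tab: hose mouth ~(247,72), tab tip ~(242,37). I'll measure the residual angle.

```bash
python3 - <<'E'
from h import *
import pickle
c=pickle.load(open("c2.pkl","rb"))[0]
h=cv2.cvtColor(c["pixels"],cv2.COLOR_RGB2HSV); g=(h[...,1]<45)&(h[...,2]>90)
def fit(m,rows,z,x0,x1):
    P=[]
    for r in rows:
        x=np.nonzero(m[r,x0:x1])[0]+x0
        if len(x)>5: P.append(plane(c,((x.min()+x.max())/2,r),z)[:2])
    vx,vy,a,b=cv2.fitLine(np.array(P,np.float32),cv2.DIST_HUBER,0,.01,.01).ravel(); s=-np.sign(vy)
    return np.degrees(np.arctan2(s*vy,s*vx)),(a,b),len(P)
for R in(range(78,152),range(78,108),range(115,152)): print("pipe",fit(g,R,121,225,290))
m=redmask(c); print("tab",fit(m,range(46,66),58,225,265))
mouth=plane(c,(246.8,72.5),121); 
for ax in ((550.5,51.3),(549.2,54.8)):
    t=plane(c,(241.5,34),58); 
    print([np.degrees(np.arctan2(p[1]-ax[1],p[0]-ax[0])).round(2) for p in(mouth,t)],t.round(1),mouth.round(1))
for r in (50,60,80,100,120,140): print(r,np.nonzero(m[r,225:290])[0][[0,-1]]+225 if m[r,225:290].any() else 0,np.nonzero(g[r,225:290])[0][[0,-1]]+225 if g[r,225:290].any() else 0)
E
```

```text
pipe (np.float32(-101.228905), (np.float32(537.6194), np.float32(-4.8186307)), 74)
pipe (np.float32(-100.20351), (np.float32(534.7118), np.float32(-19.343533)), 30)
pipe (np.float32(-99.28343), (np.float32(540.54376), np.float32(8.581209)), 37)
tab (np.float32(-102.74325), (np.float32(529.36163), np.float32(-60.783157)), 18)
[np.float64(-102.44), np.float64(-100.71)] [526.3 -76.8  58. ] [531.1 -36.5 121. ]
[np.float64(-101.19), np.float64(-99.89)] [526.3 -76.8  58. ] [531.1 -36.5 121. ]
50 [233 256] [242 245]
60 [234 258] [244 247]
80 0 [234 262]
100 0 [237 264]
120 0 [233 276]
140 0 [241 277]
```

The outlet is at about −100.5° and the tab at about −100°, so they agree within measurement error. The gripper is clear, so I'm handing in.

```bash
python3 -c "
from station import env
print(env.job_done())"
```

```text
the job is handed in; nothing more can be done
None
```

I screwed the silver elbow clockwise about 169° until its outlet lined up with the red tab, to within about 1° by the wrist camera. I then let go, left the other items untouched and handed the job in.

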